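# Tip the deep tube to slide a channel piece into the tray

### The arm

A 6-joint arm with a two-finger parallel gripper is mounted at the origin on the work surface. World frame = base frame: x ahead of the robot, y to its left, z up, the work surface at z = 0. Lengths are in m, angles in rad, forces in N, time in s.
With the tool pointing down it reaches from about 0.2 to 0.875 m from the base axis. Payload 3.4 kg.
Tool frame: the origin (TCP) lies between the finger pads; the fingertips stand 25 mm ahead of it and the grasp point (between the pads) lies 6 mm ahead of it (r.nose_length is the z of the fingertips in the tool frame, in m); z points along the fingers, x is the direction in which the jaws open and shut, and the axes are right-handed (so a half turn about z gives the same grasp; the last joint's range is limited). The gripper opens to 94 mm and grips with 3 to 60 N. Pads are 16 mm wide; open, the fingers measure 119 mm over their backs; the gripper's body (75 mm by 177 mm) begins 78 mm behind the grasp point.
Start: joints at [-1.426, 0.276, 1.505, -0, 1.361, -0.121], TCP at [0.151, -0.555, 0.23] pointing down, gripper open.
Joint ranges: [-2.89, 2.89], [-0.75, 2.08], [0.22, 2.7], [-1.18, 4.32], [0.11, 2.71], [-2.7, 2.7]. Speed limits (rad/s): [2.57, 2.57, 3.14, 3.14, 3.14, 3.14].

### API

Orientations are given as a unit quaternion [w, x, y, z].
In Python, from plant import r, gripper_to, inverse_kinematics, vision, models, telemetry gives the robot as it stands. Calls block until the motion is done:
- r.move_to(position, orientation): joint-space move of the TCP to a pose.
- r.move_l(position, rot=None, vel=0.15, guard=None): straight line of the TCP; rot=None keeps the orientation; vel is the mean speed in m/s. With guard (N) it stops when the force on the tool has changed by that much, and returns True; else False.
- r.movej(angles): joint-space move.
- gripper_to(opening, f_grip=None): finger opening in m; f_grip is the grip in N (None keeps the last); returns when the fingers have stopped.
- r.hold(seconds).
- inverse_kinematics(position, orientation): joint angles nearest the present ones, or None.
- vision.snapshot(name): name is "scene" or "side" or "wrist"; returns the picture (384x512x3 uint8, red, green, blue); there is no depth.
- vision.get_calibration(name): a dict with "fx", "fy", "cx", "cy" (pixels), "D" ([k1, k2, p1, p2, k3] as OpenCV has them; the pictures are not rectified), "position" and "orientation" of the camera in the world. Camera axes: x right, y down, z forward; pixel columns grow to the right and rows downward; lengths in m; the calibration is good to about 2 mm. A picture is of the moment at which its call begins: read the wrist's pose just before it. get_calibration takes no time and is no camera call; for the wrist camera it gives the pose at the moment of the call.
A pose or a line that the arm cannot do raises r.PlanningError and nothing moves.
- r.sign_off(): hands the job in, once; it reports no verdict.
Trained networks look in the newest picture that a camera, given by its name, has taken for a name from the list of things; names that differ only in an ending like _2 or _b are one class to them, and where a whole thing is asked for, a point or a joint stands for the part that bears it (a point fixed in the world has none). Each returns a list of dicts, best first, with "score" (0 to 1); they miss things now and then, are a little off and sometimes report something else, mostly with a low value. They report only what shows in the picture. A call takes as long as a camera call.
- models.boxes_of(thing, camera): "at" ([x, y, z] in m, in world coordinates, good to about 4 mm: the middle of the surface that is visible of it).
- models.regions_of(thing, camera): "pixels" (384x512 bool, what is visible of it).
- models.mark_of(thing, camera): "at" ([x, y, z] in m, in world coordinates, good to about 4 mm: a listed point, or the origin of a listed thing).
Readings, each from a call of its own:
- telemetry.current_t(): time.
- telemetry.current_joints(): joint angles.
- telemetry.current_dq(): joint speeds.
- telemetry.current_joint_efforts(): joint torques, N m.
- telemetry.current_ee_pos(): TCP position.
- telemetry.current_tool_rot(): TCP orientation.
- telemetry.current_wrist_force(): force on the tool from outside, world axes, zero at the start.
- telemetry.current_torque(): the same for the moment, N m.
- telemetry.current_opening(): finger opening in m.
Only numpy, scipy, OpenCV 4.12 (cv2) and the standard library are available. Lean on these libraries where they do the work, as an engineer would, in place of code of your own. Each camera call takes 0.05 s, during which the arm holds its last target.

### The job

The short steel channel lies at the bottom of the square tilting tube, too deep to reach. Swing that tube over by its side handle until the channel slides out into the grey tray in front of it, then swing the tube back fully upright and let go. Leave the round tube beside it standing upright.

Things in the scene. Friction and masses are not known exactly. Their poses are not given: they have to be found in the camera images.
- square_tube_grip (a point): Middle of the SQUARE tube's handle: level black rubber bar, 14 mm thick, 50 mm long, out sideways near the rim, 220 mm above the table when upright. Axes turn with the tube: z to its mouth, y along the bar to the tube, x the side it tips to (tray side). From here the pivot axis (along y) is 70 mm down -z, tube centre line 95 mm to +y, rim 25 mm up, the upright bracket plate 54 mm to +y.
- square_tube (a joint): Tilt of the SQUARE aluminium tube (48 mm wide, 42 inside, 155 tall, open top), rad: 0 upright (stop, as at the start), 1.57 level, 2.3 far stop, mouth steeply down over the tray. Stiff pivot (0.1 N m, 1 to 2 N at the handle), stays where left. The channel slides out by itself, within about a second, once tipped well past level: tip it to near the far stop.
- channel_mid (a point): Middle of the piece of dark steel U-channel: 60 mm long, section 30 x 26 mm, 4 mm thick, about 0.12 kg; z along its length. At the start it stands on the floor of the square tube, its top end 92 mm below the rim.
- tray_floor (a point): Centre of the inner floor of the fixed grey tray, 17 mm above the table; inside 190 (x) by 460 mm (y), walls 40 mm high. x points away from the tubes, z up. It serves both tubes, on one base sheet with them. Both pivot on one axis along y, at x = -145 mm, 133 mm above this floor; the tubes stand at y = +120 and -120 mm, either way round.
- round_tube (a joint): Tilt in rad of the ROUND aluminium tube (50 mm across, with a steel sleeve inside; height, pivot and handle as on the square one, handle on the same side), 240 mm beside the square tube: 0 upright, as at the start. To be left alone.

How it is judged:
On the way:
1. the channel has slid out of the tipped square tube and lies in the tray (x of channel_mid in the frame of tray_floor between -0.095 and 0.095 m and y of channel_mid in the frame of tray_floor between -0.23 and 0.23 m and z of channel_mid in the frame of tray_floor below 0.04 m), for 0.2 s.
At the end, for the whole second after the job is handed in: The channel lies inside the tray (its middle within the tray walls and less than 40 mm above the tray floor), the square tube stands upright again within 0.2 rad (11 degrees), and the round tube stands upright within 0.2 rad (all of step 1 and value of joint each of square_tube, round_tube below 0.2 rad); the robot touches nothing.
It fails at once if the round tube is tipped by more than 0.35 rad (20 degrees) (value of joint round_tube above 0.35 rad).
It also fails if it takes over 42 s, if anything falls off the work surface, if the arm or the gripper's body presses on something with over 40 N, if the wrist force passes 120 N, or if a joint passes its speed limit or range.

## Working session

There is one attempt and no reset: what is moved stays moved. The work goes in short steps, each a Python script; the robot and the scene stay as the last script left them, time stands still between calls to the robot, and variables do not carry over. Pictures are saved under pics/ and viewed, and the job is handed in when it is done.

```bash
mkdir -p pics; ls; python3 - <<'E'
from plant import r, vision, models, telemetry
import cv2
for c in ("scene","side"):
    im=vision.snapshot(c); cv2.imwrite(f"pics/{c}0.png",im[:,:,::-1])
    for t in ("square_tube_grip","tray_floor"):
        print(c,t,[( [round(float(v),3) for v in d["at"]],round(d["score"],2)) for d in models.mark_of(t,c)][:3])
    for t in ("square_tube","round_tube"):
        print(c,t,[( [round(float(v),3) for v in d["at"]],round(d["score"],2)) for d in models.boxes_of(t,c)][:3])
    k=vision.get_calibration(c); print(k["position"],k["orientation"],k["fx"])
print(telemetry.current_t(), r.nose_length, telemetry.current_tool_rot())
E
```

```text
pics
scene square_tube_grip [([0.464, -0.143, 0.215], 0.81)]
scene tray_floor [([0.638, 0.054, 0.019], 0.8)]
scene square_tube [([0.494, -0.036, 0.206], 0.78)]
scene round_tube [([0.527, 0.197, 0.213], 0.56)]
[0.98665653 0.57532994 0.86710331] [-0.12922961  0.29709987  0.87723803 -0.35423837] 462.75802388500455
side square_tube_grip [([0.466, -0.139, 0.222], 0.76)]
side tray_floor [([0.639, 0.056, 0.016], 0.89)]
side square_tube [([0.47, -0.026, 0.211], 0.61)]
side round_tube [([0.503, 0.202, 0.209], 0.6)]
[0.29205478 0.59612552 0.71892516] [ 0.08811337 -0.19230963  0.89341445 -0.39631258] 357.3031756460051
0.5 0.025 [ 2.54798151e-05  7.94581098e-01 -6.07158034e-01  2.44505265e-05]
```

View pics/scene0.png

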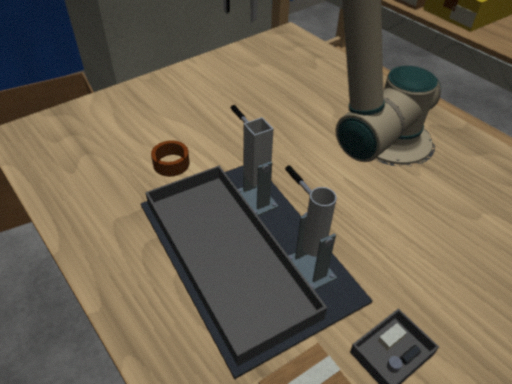

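View pics/side0.png

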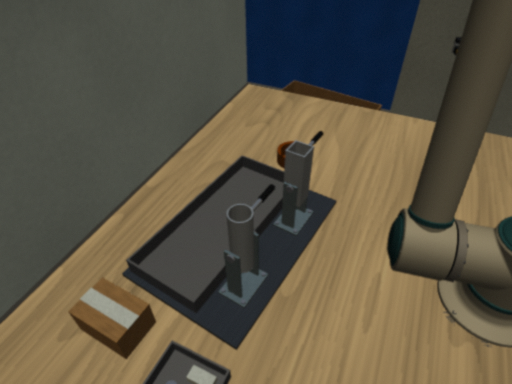

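The square tube is the far one at scene (257,150). Its handle points outward to (238,113), and the tray is to its +x side. Next I'll take a close wrist view of the handle.

```bash
cat > h.py <<'E'
import numpy as np, cv2
from scipy.spatial.transform import Rotation as R
from plant import r, gripper_to, inverse_kinematics, vision, models, telemetry
def q(Rm):
    x=R.from_matrix(Rm).as_quat(); return [x[3],x[0],x[1],x[2]]
def Rz(a): return R.from_euler('z',a).as_matrix()
def frame(yaw):
    return Rz(yaw)
def tool(zdir,xdir):
    z=np.array(zdir,float);z/=np.linalg.norm(z);x=np.array(xdir,float);x-=z*(x@z);x/=np.linalg.norm(x)
    return np.column_stack([x,np.cross(z,x),z])
E
python3 - <<'E'
from h import *
k=vision.get_calibration("wrist"); T=telemetry.current_ee_pos()
o=k["orientation"]; Rc=R.from_quat([o[1],o[2],o[3],o[0]]).as_matrix()
t=telemetry.current_tool_rot(); Rt=R.from_quat([t[1],t[2],t[3],t[0]]).as_matrix()
print("cam in tool",Rt.T@(np.array(k["position"])-T), (Rt.T@Rc).round(2).tolist())
F=frame(-0.13); G=np.array([0.465,-0.141,0.22])
# tool down, jaws along tube x, TCP 0.17 above
for s in (1,-1):
    Rm=tool([0,0,-1],s*F[:,0]); print(s,inverse_kinematics(G+[0,0,0.15],q(Rm)))
E
```

```text
cam in tool [-0.00016928 -0.07982236 -0.15402414] [[1.0, 0.0, 0.0], [-0.0, 0.96, 0.28], [-0.0, -0.28, 0.96]]
1 [-4.37729283e-01  8.98149184e-02  1.40586265e+00 -4.44089210e-16
  1.64591508e+00 -3.07729283e-01]
-1 None
```

```bash
python3 - <<'E'
from h import *
F=frame(-0.13); G=np.array([0.465,-0.141,0.22])
Rm=tool([0,0,-1],F[:,0])
r.move_to((G+[0,0,0.13]).tolist(),q(Rm))
k=vision.get_calibration("wrist")
im=vision.snapshot("wrist"); cv2.imwrite("pics/w1.png",im[:,:,::-1])
for t in ("square_tube_grip","tray_floor"):
    print(t,[(np.round(d["at"],4),round(d["score"],2)) for d in models.mark_of(t,"wrist")][:3])
o=k["orientation"]; Rc=R.from_quat([o[1],o[2],o[3],o[0]]).as_matrix()
pts=np.array([G+F@[0,-.025,0],G,G+F@[0,.025,0]])
rv=cv2.Rodrigues(Rc.T)[0]; tv=-Rc.T@np.array(k["position"])
K=np.array([[k["fx"],0,k["cx"]],[0,k["fy"],k["cy"]],[0,0,1]])
print(cv2.projectPoints(pts,rv,tv,K,np.array(k["D"]))[0].reshape(-1,2))
for c in("scene","side"):
    im=vision.snapshot(c); cv2.imwrite(f"pics/{c}1.png",im[:,:,::-1])
    for t in ("square_tube_grip","tray_floor"):
        print(c,t,[(np.round(d["at"],4),round(d["score"],2)) for d in models.mark_of(t,c)][:2])
# circle IK feasibility from this seat, different sets
print(telemetry.current_t())
E
```

```text
square_tube_grip [(array([ 0.4635, -0.1418,  0.2207]), 0.86)]
tray_floor [(array([0.6402, 0.0551, 0.0166]), 0.88)]
[[256.88243371 214.31978109]
 [256.87236984 190.86874003]
 [256.86128115 166.29769676]]
scene square_tube_grip [(array([ 0.4677, -0.1416,  0.217 ]), 0.91), (array([0.6403, 0.058 , 0.0211]), 0.18)]
scene tray_floor [(array([0.6381, 0.0534, 0.0207]), 0.92)]
side square_tube_grip [(array([ 0.4644, -0.1403,  0.2231]), 0.77)]
side tray_floor [(array([0.6429, 0.0558, 0.0139]), 0.64)]
2.875
```

View pics/w1.png

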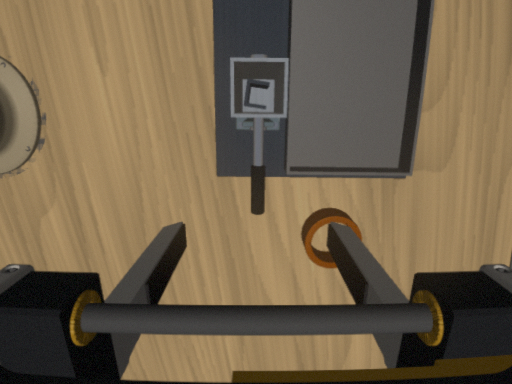

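The wrist view shows a round rubber bar from (258,213) to (258,165), within about 1 px of my prediction, and the channel inside the tube at (258,96). Next I'll check reachability along the arc.

```bash
cat >> h.py <<'E'
YAW=-0.13; F=frame(YAW); G=np.array([0.4655,-0.141,0.22]); P=G-[0,0,0.07]
def pose(th,a,rad=0.07,adv=0.006):
    # th tube tilt, a tool tilt (0=down; positive: body leans to +x tray side)
    g=P+F@(rad*np.array([np.sin(th),0,np.cos(th)]))
    back=F@np.array([np.sin(a),0,np.cos(a)])
    Rm=tool(-back,F@np.array([np.cos(a),0,-np.sin(a)]))
    return g+back*adv, q(Rm)
E
python3 - <<'E'
from h import *
np.set_printoptions(precision=2,suppress=True)
for a in np.arange(-1.4,1.5,0.2):
    print(round(a,1),["x" if (j:=inverse_kinematics(p.tolist(),o)) is None else str(np.array(j)) for th in (0,1.15,2.3) for p,o in [pose(th,a)]])
print(telemetry.current_t())
E
```

```text
-1.4 ['x', 'x', 'x']
-1.2 ['x', 'x', 'x']
-1.0 ['[-0.96 -0.13  2.49  1.6   0.67 -2.14]', '[-0.75  0.09  2.47  2.09  0.6  -2.54]', 'x']
-0.8 ['[-0.8  -0.17  2.31  1.01  0.55 -1.43]', '[-0.65  0.02  2.3   1.32  0.38 -1.68]', '[-0.67  0.18  2.44  2.03  0.43 -2.46]']
-0.6 ['[-0.67 -0.13  2.14  0.49  0.66 -0.86]', '[-0.57  0.03  2.12  0.53  0.49 -0.84]', '[-0.58  0.13  2.26  0.93  0.31 -1.29]']
-0.4 ['[-0.57 -0.06  1.98  0.22  0.86 -0.55]', '[-0.5   0.08  1.96  0.21  0.74 -0.5 ]', '[-0.51  0.16  2.09  0.29  0.53 -0.6 ]']
-0.2 ['[-0.49  0.04  1.83  0.08  1.08 -0.39]', '[-0.44  0.17  1.79  0.07  0.99 -0.35]', '[-0.45  0.23  1.93  0.09  0.8  -0.38]']
-0.0 ['[-0.44  0.14  1.69  0.    1.31 -0.31]', '[-0.4   0.27  1.63  0.    1.24 -0.27]', '[-0.41  0.32  1.77  0.    1.06 -0.28]']
0.2 ['[-0.4   0.26  1.56 -0.05  1.52 -0.26]', '[-0.37  0.38  1.48 -0.05  1.47 -0.23]', '[-0.37  0.42  1.62 -0.05  1.3  -0.23]']
0.4 ['[-0.37  0.38  1.44 -0.09  1.72 -0.23]', '[-0.35  0.5   1.34 -0.08  1.69 -0.21]', '[-0.35  0.54  1.47 -0.08  1.53 -0.2 ]']
0.6 ['[-0.34  0.49  1.33 -0.13  1.9  -0.22]', '[-0.33  0.61  1.22 -0.12  1.9  -0.2 ]', '[-0.33  0.65  1.34 -0.11  1.74 -0.18]']
0.8 ['[-0.33  0.61  1.24 -0.16  2.07 -0.22]', '[-0.31  0.73  1.1  -0.15  2.09 -0.2 ]', '[-0.32  0.77  1.22 -0.14  1.94 -0.18]']
1.0 ['[-0.32  0.72  1.18 -0.2   2.23 -0.22]', '[-0.3   0.84  1.01 -0.19  2.27 -0.22]', '[-0.31  0.89  1.11 -0.17  2.13 -0.19]']
1.2 ['[-0.31  0.82  1.14 -0.24  2.37 -0.24]', '[-0.3   0.95  0.95 -0.24  2.43 -0.24]', '[-0.3   1.    1.03 -0.21  2.29 -0.2 ]']
1.4 ['[-0.31  0.91  1.12 -0.29  2.49 -0.26]', '[-0.29  1.04  0.92 -0.3   2.56 -0.28]', '[-0.3   1.1   0.98 -0.26  2.44 -0.23]']
2.875
```

```bash
python3 - <<'E'
from h import *
np.set_printoptions(precision=3,suppress=True)
gripper_to(0.05)
p,o=pose(0,-0.5,adv=0.09); r.move_to(p.tolist(),o)
p,o=pose(0,-0.5); print("guard",r.move_l(p.tolist(),o,vel=0.1,guard=8))
print(telemetry.current_ee_pos(),p,telemetry.current_t())
im=vision.snapshot("wrist"); cv2.imwrite("pics/w2.png",im[:,:,::-1])
im=vision.snapshot("scene"); cv2.imwrite("pics/s2.png",im[:,:,::-1])
E
```

```text
guard False
[ 0.463 -0.141  0.226] [ 0.463 -0.141  0.225] 5.325
```

View pics/w2.png

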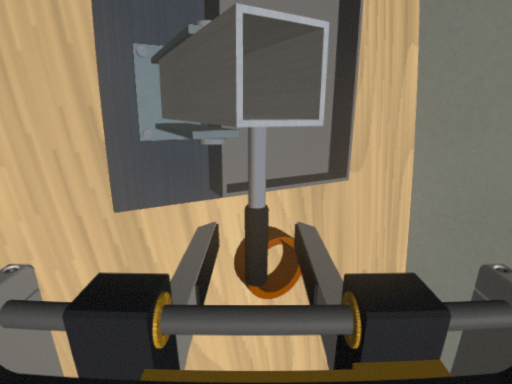

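View pics/s2.png

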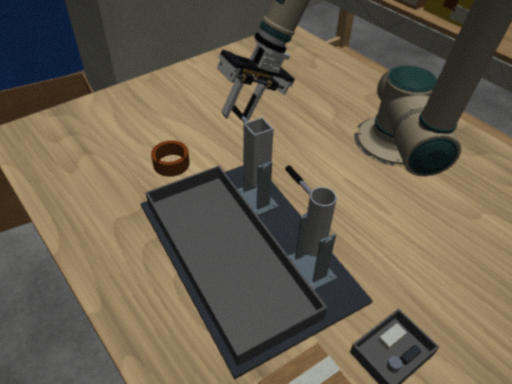

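The bar, at wrist (257,248), sits centred between the fingers at (205,255) and (318,255). I'll grip it and start the swing, with a force check at each step.

```bash
cat >> h.py <<'E'
def A(th): return -0.5+1.25*th/2.3
def swing(t0,t1,n,vel=0.06,lim=30):
    for th in np.linspace(t0,t1,n+1)[1:]:
        p,o=pose(th,A(th)); r.move_l(p.tolist(),o,vel=vel)
        f=np.array(telemetry.current_wrist_force()); print(round(th,2),f,round(telemetry.current_opening(),4))
        if np.linalg.norm(f)>lim: print("STOP");break
    return th
E
python3 - <<'E'
from h import *
np.set_printoptions(precision=1,suppress=True)
print(gripper_to(0.0,15),telemetry.current_opening(),np.array(telemetry.current_wrist_force()))
swing(0,0.8,6)
print(telemetry.current_t())
im=vision.snapshot("scene"); cv2.imwrite("pics/s3.png",im[:,:,::-1])
E
```

```text
False 0.013278689663741437 [1.3 0.1 0.8]
0.13 [-0.2 -1.1  2.8] 0.0138
0.27 [ 0.6 -1.4  4.3] 0.013
0.4 [ 1.6 -2.7  4.2] 0.0137
0.53 [ 2.1 -4.   4.6] 0.0132
0.67 [ 3.8 -5.   3.7] 0.0137
0.8 [ 2.7 -5.2  3.3] 0.0136
7.9333
```

View pics/s3.png

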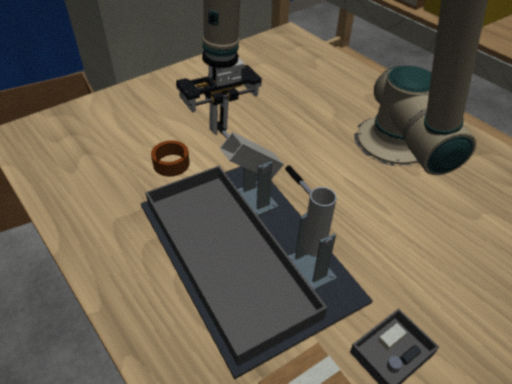

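The tube is tilting at scene (250,155), the bar is still in the fingers and forces are low. I'll continue the swing.

```bash
python3 - <<'E'
from h import *
np.set_printoptions(precision=1,suppress=True)
print(swing(0.8,2.25,10))
r.hold(1.0)
for c in("scene","side"):
    im=vision.snapshot(c); cv2.imwrite(f"pics/{c}4.png",im[:,:,::-1])
    print([(np.round(d["at"],3),round(d["score"],2)) for d in models.mark_of("channel_mid",c)][:2])
print(telemetry.current_t())
E
```

```text
0.94 [ 3.4 -5.2  2.4] 0.0137
1.09 [ 5.6 -5.6  1.9] 0.0135
1.23 [ 3.7 -6.1  0.1] 0.0135
1.38 [ 3.5 -6.3 -0.4] 0.0134
1.52 [ 3.7 -5.4 -0.2] 0.0133
1.67 [ 3.2 -6.9 -1.9] 0.0135
1.82 [ 3.  -5.4 -2. ] 0.0135
1.96 [ 2.7 -6.1 -2.7] 0.0135
2.1 [ 3.  -5.3 -3.2] 0.0138
2.25 [ 1.  -5.4 -3.3] 0.0136
2.25
[]
[(array([ 0.7, -0.1,  0. ]), 0.71)]
12.4083
```

View pics/scene4.png

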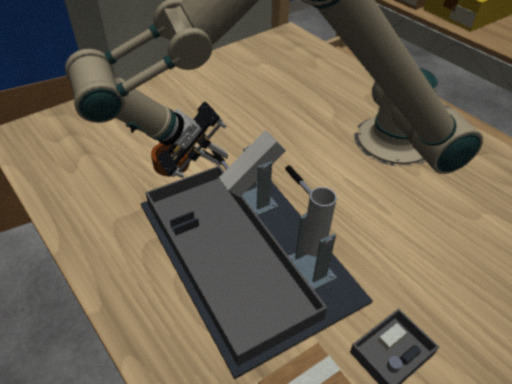

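View pics/side4.png

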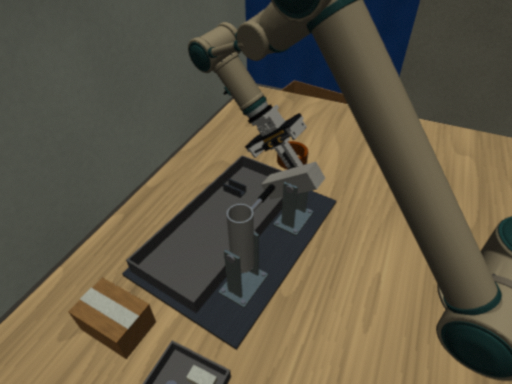

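The channel lies in the tray, at scene (185,222) and side (235,187), and the round tube is still upright. Now I'll swing the square tube back.

```bash
python3 - <<'E'
from h import *
np.set_printoptions(precision=3,suppress=True)
swing(2.25,0.0,15,vel=0.07)
# overpress slightly toward the upright stop
p,o=pose(-0.06,A(0)); print(r.move_l(p.tolist(),o,vel=0.03,guard=12), np.array(telemetry.current_wrist_force()))
im=vision.snapshot("scene"); cv2.imwrite("pics/s5.png",im[:,:,::-1])
im=vision.snapshot("wrist"); cv2.imwrite("pics/w5.png",im[:,:,::-1])
print(telemetry.current_ee_pos(),telemetry.current_t())
E
```

```text
2.1 [ 3.514 -5.031 -2.037] 0.0136
1.95 [ 4.471 -5.513 -1.478] 0.0136
1.8 [ 4.025 -6.51  -1.162] 0.0132
1.65 [ 4.374 -5.23  -0.439] 0.0134
1.5 [ 3.718 -5.041  0.08 ] 0.0131
1.35 [ 4.123 -4.856  2.685] 0.0134
1.2 [ 3.242 -6.053  1.892] 0.0133
1.05 [ 3.498 -5.172  2.62 ] 0.0131
0.9 [ 2.534 -4.697  3.475] 0.0136
0.75 [ 3.151 -5.109  2.817] 0.0132
0.6 [ 2.242 -5.991  3.568] 0.0131
0.45 [ 1.096 -5.07   5.341] 0.0137
0.3 [ 1.933 -3.571  4.586] 0.0136
0.15 [ 0.176 -2.05   5.794] 0.0136
0.0 [ 2.594 -1.041  6.073] 0.0134
True [ 1.697 -0.54   1.257]
[ 0.462 -0.14   0.227] 17.2667
```

View pics/s5.png

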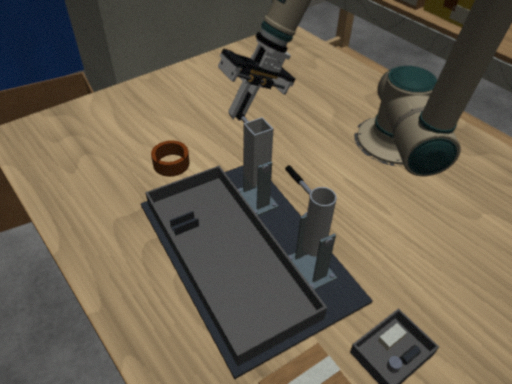

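View pics/w5.png

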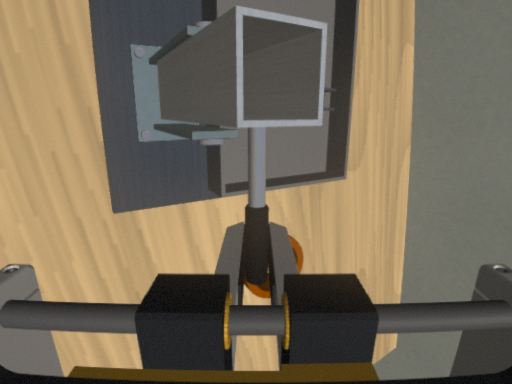

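The square tube is upright against its stop: in the wrist view the rim is at the same pixels as before the swing. I'll release and retreat.

```bash
python3 - <<'E'
from h import *
np.set_printoptions(precision=3,suppress=True)
gripper_to(0.05)
p,o=pose(0,A(0),adv=0.006)
b=-np.array(tool([0,0,1],[1,0,0])[:,2]) 
e=np.array(telemetry.current_ee_pos()); back=F@np.array([np.sin(-.5),0,np.cos(-.5)])
r.move_l((e+back*0.12).tolist(),vel=0.12)
r.hold(0.5)
T=np.array([0.639,0.055,0.017])
for c in("scene","side"):
    im=vision.snapshot(c); cv2.imwrite(f"pics/{c}6.png",im[:,:,::-1])
    for d in models.mark_of("channel_mid",c)[:1]: print(c,d["at"],d["score"],"in tray",F.T@(np.array(d["at"])-T))
    for d in models.mark_of("square_tube_grip",c)[:1]: print(c,"grip",d["at"],d["score"])
print(telemetry.current_wrist_force(),telemetry.current_t())
E
```

```text
scene [0.6715, -0.0747, 0.0295] 0.68 in tray [ 0.049 -0.124  0.012]
scene grip [0.4642, -0.1424, 0.2149] 0.78
side [0.6695, -0.0726, 0.0311] 0.82 in tray [ 0.047 -0.123  0.014]
side grip [0.4656, -0.1375, 0.2246] 0.55
[-0.222  0.123 -0.612] 19.95
```

View pics/scene6.png

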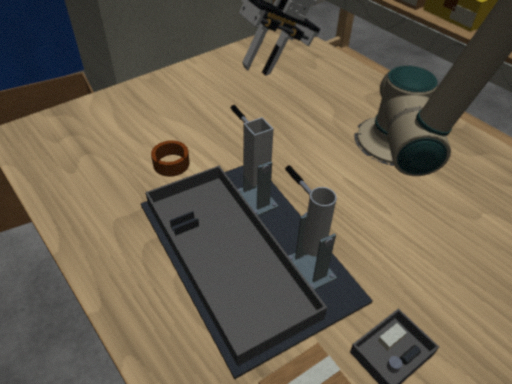

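View pics/side6.png

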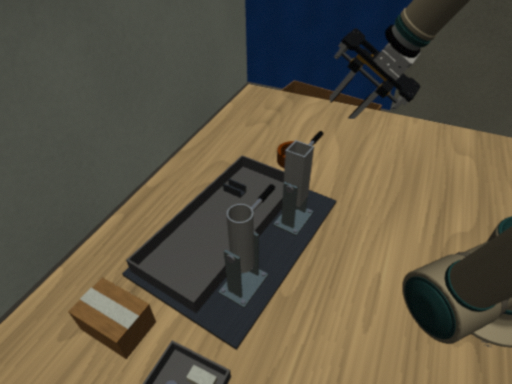

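Both tubes are upright, the channel is in the tray at scene (185,222), and the gripper is clear of everything. I'll hand the job in.

```bash
python3 -c "
from plant import r
r.sign_off()"
```

```text
the job is handed in; nothing more can be done
```

I gripped the square tube's handle, swung the tube to a commanded 2.25 rad, and the channel slid out into the tray. I then swung the tube back until it pressed on its upright stop (the force guard tripped), released it, backed off about 12 cm and handed the job in.

**Channel:** both cameras place it inside the tray, at about x +0.048, y −0.124 and z +0.013 m in the tray frame.

**Square tube:** its handle is back at the starting position to within the networks' accuracy. The two cameras' heights for it differ by 10 mm (0.215 and 0.225 m), as they did at the start.

**Round tube:** it was not touched, and stands as before in both final pictures.

**Limits:** the last reading before hand-in was 19.95 s. Wrist force stayed under about 9 N at the points I sampled during the swings; the final press against the stop tripped a 12 N guard.

**Detection miss:** right after the tip, the network found no channel in the scene picture, although it was plainly visible there and was found in the side picture. Both cameras found it in the last check.

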